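# Send the spoon basket past the spring stop of the buffet runway

## Robot

A 6-joint arm with a two-finger parallel gripper is mounted at the origin on the work surface. World frame = base frame: x ahead of the robot, y to its left, z up, the work surface at z = 0. Lengths are in mm, angles in rad, forces in N, time in s.
With the tool pointing down it reaches from about 300 to 775 mm from the base axis. Payload 14.6 kg.
Tool frame: the origin (TCP) lies at the very end of the fingers, on their centre line; the grasp point (between the pads) lies 19 mm behind it; x points along the fingers, z is the direction in which the jaws open and shut, and the axes are right-handed (so a half turn about x gives the same grasp; the last joint's range is limited). The gripper opens to 94 mm and grips with 3 to 60 N. Pads are 16 mm wide; open, the fingers measure 119 mm over their backs; the gripper's body (75 mm by 177 mm) begins 78 mm behind the grasp point.
Start: joints at [1.256, 0.3, 1.521, -0, 1.321, -0.067], TCP at [134.897, 533.19, 205.446] pointing down, gripper open.
Joint ranges: [-3.03, 3.03], [-0.79, 2.21], [0.23, 2.52], [-1.04, 4.18], [0, 3.07], [-2.55, 2.55]. Speed limits (rad/s): [2.22, 2.22, 2.57, 3.14, 3.14, 3.14].

## Interface

Orientations are given as a 3x3 rotation matrix whose columns are the frame's x, y, z axes.
In Python, from bench import observe, camera, finish_job gives the robot as it stands.
- The arm moves only by the tool step_arm, never from a script. Its argument "moves" is a list that holds one entry, the list of rows, each a list of 7 numbers: the turn, a rotation vector about the tool's x, y, z in degrees, then the shift along the tool's x, y, z in mm, then the opening, from 0 (shut) to 1 (fully open). A call has 1 to 8 rows; each row is the pose to reach, as a shift and turn from the pose commanded when the call began, along the tool's axes at that moment; what a row does not reach only later rows make up. A row lasts 1/12 s, in which the tool goes at most 41.7 mm and 7.16 degrees, less where a joint would pass 70% of its speed; a pose out of reach is approached as far as the arm can. A call with a gripper value outside its range is refused whole. The fingers move at their own pace and stop on an object; "newtons" is the grip in N (left out, the last holds). Time passes only in rows, so rows that repeat a pose let the fingers close. It gives the time, the measured TCP pose, the force and the opening at its end, in the units of the state.
- observe(): the state, without advancing time (a new reading comes with each control period).
- camera(name): name is "scene" or "top"; returns a dict with "pixels" (480x640x3 uint8, red, green, blue), "z_map" (480x640 float32, mm along the optical axis (not along the pixel's ray), 0 where there is no reading), "mtx" (3x3 intrinsics, pixels), "k1" (the pictures are not rectified: a ray, as slopes to the right and down, at radius r is drawn at 1 + k1 r^2 times it, then the intrinsics apply), "R" (3x3) and "t" (3): a world point X has camera coordinates R X + t. Camera axes: x right, y down, z forward; pixel columns grow to the right and rows downward; lengths in mm; the calibration is good to about 2 mm. A picture is of the moment at which its call begins.
- finish_job(): hands the job in, once; it reports no verdict.
The state is a dict: "time": time; "joint_positions": joint angles; "joint_velocities": joint speeds; "tau": joint torques, N m; "ee_pos": TCP position; "orientation": TCP orientation; "force": force on the tool from outside, world axes, zero at the start; "ft_torque": the same for the moment, N m; "width": opening from 0.0 (shut) to 1.0 (fully open).
Only numpy, scipy, OpenCV 4.12 (cv2) and the standard library are available. Lean on these libraries where they do the work, as an engineer would, in place of code of your own. Each camera call takes 0.05 s, during which the arm holds its last target.

## Task

On the buffet's runway a basket of teaspoons is parked behind two spring-loaded stop pins. With the fingertips press the steel treadle strip fully down just behind the basket and, keeping it held down, push the basket along the runway until it is wholly past the pins; then let go, so that the pins spring up behind it. Do not lift or tip the basket, and leave everything else on the table where it stands.

Things in the scene. Friction and masses are not known exactly. Their poses are not given: they have to be found in the camera images.
- runway: Fixed low runway, 440 mm along its y, 142 mm wide (its x). Origin: centre of its underside, on the table. Deck top at z = 30 mm; guide rails along both sides, tops at z = 48 mm, inner faces at x = +-59 mm. A 44 mm slot along the deck's middle holds the treadle. The basket is to slide towards +y, where a stop 62 mm high closes the end (inner face y = 220 mm); the -y end is open.
- pins (a point): Point on the deck's top midway between the two stop pins (runway x = +-45 mm, y = 20 mm): steel, upright, 12 mm thick. They stand 12 mm above the deck and block the basket's runners. They are part of the treadle and sink with it: flush at 12 mm of its travel, 6 mm below the deck when it is fully down.
- treadle (a joint): Travel of the treadle with its pins, m: 0 = up (pins up), 0.018 = fully down, against a firm stop. It moves straight down wherever along its length it is pressed and springs back up when let go: about 1.5 N starts it, about 4 N holds it fully down. The fingertips can slide along it while they press.
- treadle_pad (a point): Point on the treadle's top face at the runway's middle line, runway y = -195 mm; sinks with it. The treadle is a flat steel strip 36 mm wide, from runway y = -215 to +115 mm, along the deck's middle, between the pins and under the basket without touching it. Its top is 52 mm above the table when up, 34 mm when fully down (4 mm above the deck).
- basket_mid (a point): Centre of the loose woven basket, 36 mm above its underside: 120 mm along runway y, 110 mm wide, 72 mm high, 0.6 to 0.95 kg. Its axes are parallel to the runway's. It starts with its centre at runway y = -95 to -55 mm. It is wholly past the pins when its centre is beyond runway y = 88 mm, and meets the end stop at 160 mm.
- push_face (a point): Centre of the outer face of the basket's -y end wall, the one to push, 49 mm above the deck. The wall spans 26 to 72 mm above the deck (56 to 102 mm above the table); below it the basket stands on two runners 26 mm high, 16 mm wide, at x = +-45 mm. The treadle lies bare behind this wall (towards -y), with room for the fingers to press it and push.
- tumbler: Glass tumbler, 68 mm wide, 95 mm high, on the robot's side of the runway; origin at its underside. Not to be disturbed.
- mug: White mug, 76 mm wide, 80 mm high, beyond the runway; origin at its underside. Not to be disturbed.
- sugar_jar: Round glass sugar jar, 72 mm wide, 90 mm high, beyond the runway; origin at its underside. Not to be disturbed.
- bean_bowl: White bowl, 90 mm wide, 45 mm high, beyond the runway; origin at its underside. Not to be disturbed.
- spoon: Steel spoon, 150 mm long, lying on the table on the robot's side of the runway. Not to be disturbed.
- syrup: Amber glass bottle, 56 mm wide, 150 mm high, to the left of the runway's end; origin at its underside. Not to be disturbed.
Things that resemble listed ones, but are neither listed nor needed, are in the scene too. Leave any orange look-alike of the part that bears basket_mid alone.

How it is judged:
By the outcome, as a careful person would: the job done as asked, in the order asked, and still so for the second after the job is handed in, with the robot touching nothing.
It also fails if it takes over 43 s, if anything falls off the work surface, if the arm or the gripper's body presses on something with over 40 N, if the wrist force passes 120 N, or if a joint passes its speed limit or range.

## Working session

There is one attempt and no reset: what is moved stays moved. The work goes in short steps, Python scripts to look and compute and a tool call to move; the robot and the scene stay as the last step left them, time stands still between calls to the robot, and variables do not carry over. Pictures are saved under pics/ and viewed, and the job is handed in when it is done.

Besides the shell and the picture viewer there is one more tool, called after "Call:" by a JSON object that holds its "fn" and its "kwargs", one argument or row to a line. step_arm: Moves the arm, as the interface text tells. Its arguments: {"type":"object","properties":{"moves":{"type":"array","items":{"type":"array","items":{"type":"array","items":{"type":"number"}}}},"newtons":{"type":"number"}},"required":["moves"]}

```bash
mkdir -p pics; ls
python3 - <<'E'
from bench import observe,camera
import cv2,numpy as np
s=observe();print({k:np.round(v,3).tolist() for k,v in s.items()})
for n in("scene","top"):
    c=camera(n);cv2.imwrite(f"pics/{n}0.png",c["pixels"][:,:,::-1]);np.savez(f"{n}0.npz",**c)
    print(n,c["mtx"],c["k1"],c["R"],c["t"])
E
```

```text
pics
{'time': 0.0, 'joint_positions': [1.256, 0.3, 1.522, -0.0, 1.321, -0.067], 'joint_velocities': [0.001, 0.0, -0.001, -0.0, -0.001, -0.002], 'tau': [-0.0, -53.181, -35.273, 0.071, 0.024, -0.0], 'ee_pos': [134.802, 532.944, 204.881], 'orientation': [[-0.0, -0.969, 0.245], [-0.001, 0.245, 0.969], [-1.0, 0.0, -0.001]], 'force': [-0.203, 0.328, 0.258], 'ft_torque': [-0.025, -0.017, 0.025], 'width': 1.001}
scene [[570.40533437   0.         319.89150595]
 [  0.         570.40533437 232.71631421]
 [  0.           0.           1.        ]] -0.1544412558046974 [[-0.65170828  0.75840978  0.00953531]
 [ 0.5460156   0.47784781 -0.68813403]
 [-0.526444   -0.44325622 -0.72552094]] [ 285.83167408 -269.97890771 1496.57618509]
top [[612.27001534   0.         314.05605998]
 [  0.         612.27001534 238.54993385]
 [  0.           0.           1.        ]] -0.08421932431356174 [[ 0.01376005 -0.99986816 -0.00862167]
 [-0.99393527 -0.01273656 -0.1092266 ]
 [ 0.10910239  0.01007234 -0.99397948]] [  52.77019415  510.94137002 1430.43734756]
```

View pics/scene0.png

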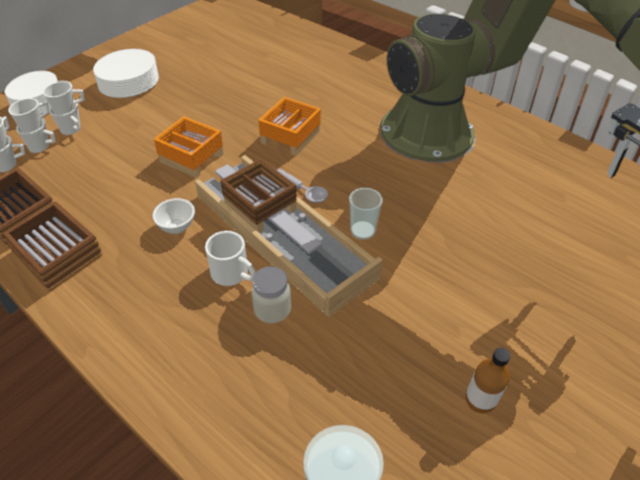

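View pics/top0.png

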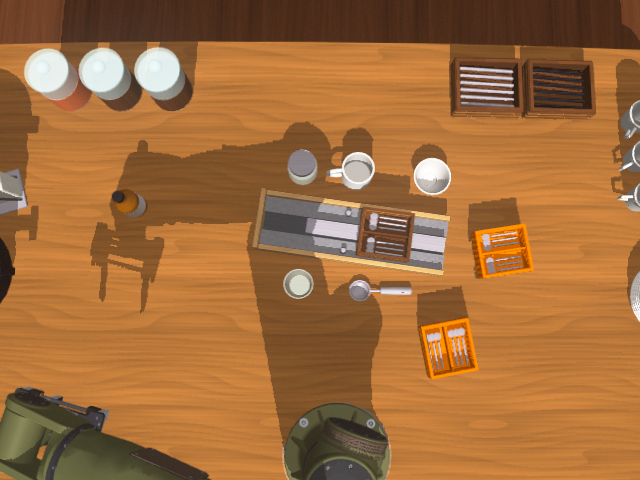

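```bash
cat > h.py <<'E'
import numpy as np,cv2
def rays(c,uv):
    d=np.array([c["k1"],0,0,0,0],float)
    # distortion: r_d=r(1+k1 r^2)
    return cv2.undistortPoints(np.asarray(uv,float).reshape(-1,1,2),c["mtx"],d).reshape(-1,2)
def plane(c,uv,z):
    n=rays(c,uv);R=c["R"];D=np.c_[n,np.ones(len(n))]@R;C=-R.T@c["t"]
    return C+D*((z-C[2])/D[:,2])[:,None]
def cloud(c):
    v,u=np.mgrid[:480,:640];n=rays(c,np.c_[u.ravel(),v.ravel()]);z=c["z_map"].ravel().astype(float)
    P=(np.c_[n*z[:,None],z]-c["t"])@c["R"];P[z==0]=np.nan
    return P.reshape(480,640,3)
def proj(c,X):
    return cv2.projectPoints(np.asarray(X,float).reshape(-1,1,3),cv2.Rodrigues(c["R"])[0],c["t"],c["mtx"],np.array([c["k1"],0,0,0,0],float))[0].reshape(-1,2)
E
python3 - <<'E'
from h import *
c=dict(np.load("top0.npz"));P=cloud(c)
np.set_printoptions(suppress=True,precision=1)
img=c["pixels"][:,:,::-1]
cv2.imwrite("pics/topz.png",cv2.resize(img[170:310,240:480],None,fx=3.3,fy=3.3,interpolation=cv2.INTER_CUBIC))
for (u,v) in [(430,243),(330,229),(400,237),(290,225),(262,232),(350,200),(270,205),(447,245)]: print(u,v,P[v,u])
# rails: z approx 48 in region
sub=np.zeros((480,640),bool);sub[180:280,245:460]=1
z=P[...,2]
for lo,hi in[(42,53),(24,36),(55,66),(90,110)]:
    m=sub&(z>lo)&(z<hi);print(lo,m.sum(),cv2.minAreaRect(P[m][:,:2].astype(np.float32)))
vis=np.clip(z*2,0,255);vis[np.isnan(z)]=0
cv2.imwrite("pics/topzz.png",cv2.resize(vis[170:310,240:480].astype(np.uint8),None,fx=3.3,fy=3.3,interpolation=cv2.INTER_NEAREST))
E
```

```text
430 243 [ 500.3 -212.3   54.2]
330 229 [530.6  22.2  51.8]
400 237 [ 509.9 -137.7   86.4]
290 225 [544.8 118.5   7.5]
262 232 [524.1 183.9  30.4]
350 200 [609.2 -26.7   0.4]
270 205 [589.2 166.1  31.9]
447 245 [ 500.9 -262.     7.7]
42 2734 ((532.2431640625, -32.623931884765625), (236.18765258789062, 462.97650146484375), 0.7018060088157654)
24 4079 ((534.578857421875, -29.614059448242188), (239.23678588867188, 464.1638488769531), 0.7561171054840088)
55 1505 ((530.5477905273438, -27.75396728515625), (233.66297912597656, 460.0390930175781), 0.7174363136291504)
90 838 ((499.6140441894531, -19.596939086914062), (141.4375762939453, 315.5685729980469), 11.306357383728027)
```

View pics/topz.png

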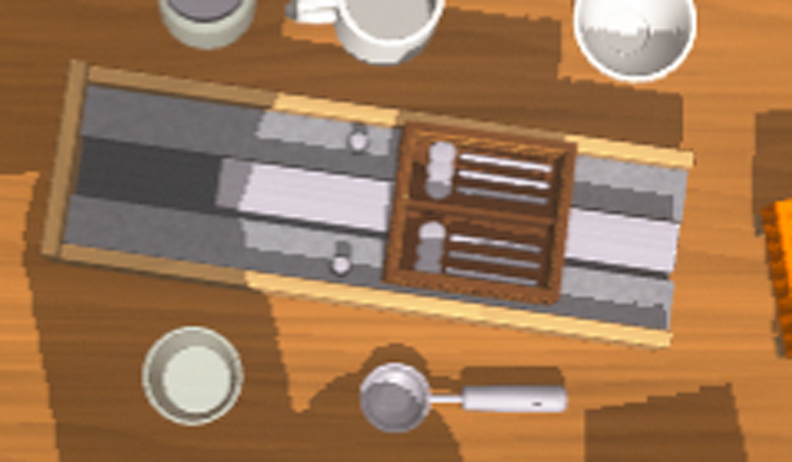

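View pics/topzz.png

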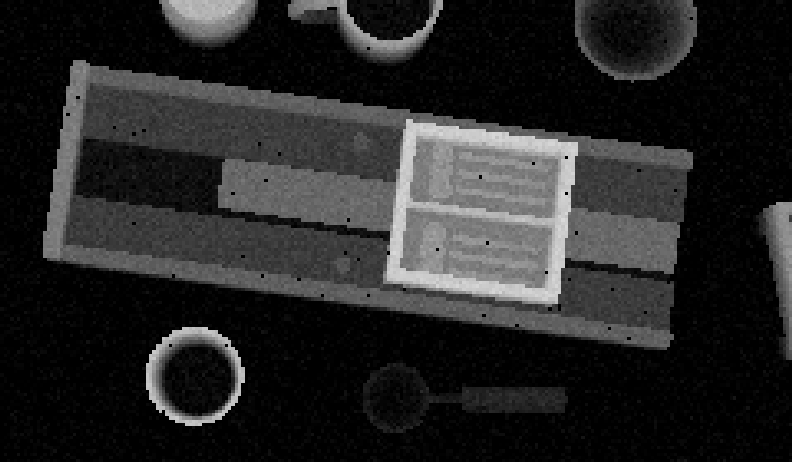

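```bash
cat > fit.py <<'E'
from h import *
np.set_printoptions(suppress=True,precision=2)
def zp(x,y): return ((x+.5)/3.3-.5+240,(y+.5)/3.3-.5+170)
if __name__=="__main__":
    c=dict(np.load("top0.npz"));P=cloud(c);z=P[...,2]
    # corners of rails (-y end outer) and stop, by eye on the zoom
    for n,q,h in [("rail -y,+x",(693,152),48),("rail -y,-x",(670,348),48),("stop +x out",(75,60),62),("stop -x out",(44,257),62),
      ("treadle +x start",(680,223),52),("treadle -x start",(675,271),52),("treadle end +x",(222,158),52),("treadle end -x",(217,207),52),("pin+",(361,140),42),("pin-",(344,264),42)]:
        print(n,plane(c,[zp(*q)],h)[0])
    poly=np.zeros((480,640),np.uint8)
    cv2.fillPoly(poly,[np.array([zp(*q) for q in[(370,100),(600,125),(590,320),(365,295)]],np.int32)],1)
    m=((z>94)&(z<112)&(poly>0)).astype(np.uint8);m=cv2.morphologyEx(m,cv2.MORPH_CLOSE,np.ones((3,3)))
    n,l,st,_=cv2.connectedComponentsWithStats(m);k=1+st[1:,4].argmax()
    uv=np.argwhere(l==k)[:,::-1];print("rim z",np.nanmedian(P[(l==k)][:,2]))
    print("basket",cv2.minAreaRect(plane(c,uv,102)[:,:2].astype(np.float32)))
    poly[:]=0;cv2.fillPoly(poly,[np.array([zp(*q) for q in[(700,100),(50,30),(20,270),(700,380)]],np.int32)],1)
    for nm,lo,hi,pl in[("treadle",46,58,52)]:
        m=((z>lo)&(z<hi)&(poly>0)).astype(np.uint8)
        n,l,st,cen=cv2.connectedComponentsWithStats(m)
        for k in np.argsort(-st[1:,4])[:5]+1:
            uv=np.argwhere(l==k)[:,::-1];print(nm,len(uv),cv2.minAreaRect(plane(c,uv,pl)[:,:2].astype(np.float32)),cv2.fitLine(plane(c,uv,pl)[:,:2].astype(np.float32),2,0,.01,.01).ravel())
E
python3 fit.py
```

```text
rail -y,+x [ 566.47 -260.59   48.  ]
rail -y,-x [ 425.84 -242.76   48.  ]
stop +x out [624.96 182.44  62.  ]
stop -x out [483.64 201.04  62.  ]
treadle +x start [ 514.67 -249.85   52.  ]
treadle -x start [ 480.33 -245.95   52.  ]
treadle end +x [557.11  76.78  52.  ]
treadle end -x [521.89  79.8   52.  ]
pin+ [572.88 -22.67  42.  ]
pin- [483.29 -11.2   42.  ]
rim z 100.93469644678135
basket ((515.6390991210938, -102.86914825439453), (118.81700134277344, 111.85009002685547), 82.98328399658203)
treadle 765 ((531.9436645507812, 16.778518676757812), (124.16236114501953, 36.15949249267578), 82.52022552490234) [  0.13   0.99 531.87  16.52]
treadle 591 ((589.20458984375, -41.1729736328125), (438.2792053222656, 12.564762115478516), 82.44491577148438) [  0.13   0.99 591.57 -27.78]
treadle 490 ((502.08203125, -207.77557373046875), (78.98348999023438, 36.439613342285156), 82.56131744384766) [   0.12    0.99  502.31 -207.56]
treadle 377 ((447.5930480957031, -122.29730224609375), (242.6957550048828, 12.349104881286621), 82.39170837402344) [   0.13    0.99  447.8  -122.54]
treadle 276 ((477.12060546875, 96.35208892822266), (192.5654754638672, 14.303678512573242), 81.90436553955078) [  0.13   0.99 476.92  97.87]
```

Call:
{"fn": "step_arm", "kwargs": {
  "moves": [
    [[4, 0, 0, 0, -26, -30, 0], [8, 0, 0, 0, -52, -60, 0], [12, 0, 0, 0, -78, -90, 0], [16, 0, 0, 0, -104, -120, 0], [20, 0, 0, 0, -130, -150, 0], [24, 0, 0, 0, -156, -180, 0], [28, 0, 0, 0, -182, -210, 0], [32, 0, 0, 0, -208, -240, 0]]
  ],
  "newtons": 20
}}

```text
time: 0.77
ee_pos: [277.9, 247.7, 205.4]
orientation: [[0.0, -0.69, 0.724], [0.0, 0.724, 0.69], [-1.0, -0.0, 0.0]]
force: [0.8, -0.2, 0.3]
width: 0.469
```

```bash
cat > go.py <<'E'
import sys
from bench import observe
from h import *
from scipy.spatial.transform import Rotation as Ro
np.set_printoptions(suppress=True,precision=2)
O=np.array([525,-36.]);a=np.radians(-7.5);xr=np.array([np.cos(a),np.sin(a)]);yr=np.array([-xr[1],xr[0]])
s=observe();p=np.array(s["ee_pos"]);R=np.array(s["orientation"])
d=p[:2]-O;print("t",s["time"],"pos",p,"runway",d@xr,d@yr,"F",s["force"],"w",s["width"],"q",np.array(s["joint_positions"]))
print("F runway",np.array(s["force"])[:2]@xr,np.array(s["force"])[:2]@yr)
if len(sys.argv)>3:
    t=np.r_[O+float(sys.argv[1])*xr+float(sys.argv[2])*yr,float(sys.argv[3])]
    Rt=np.c_[[0,0,-1],np.cross([*xr,0],[0,0,-1]),[*xr,0]]
    print("turn",np.degrees(Ro.from_matrix(R.T@Rt).as_rotvec()),"shift",R.T@(t-p), "yr in tool",R.T@np.r_[yr,0])
E
python3 go.py 0 -165 205
```

```text
t 0.7667 pos [277.85 247.72 205.37] runway -282.06444604043355 249.03485786492917 F [ 0.79 -0.17  0.25] w 0.4685221262310541 q [ 0.63 -0.11  1.97 -0.    1.28 -0.13]
F runway 0.8094192410957227 -0.0654095107395067
turn [51.13  0.01  0.  ] shift [   0.4  -479.43 -145.37] yr in tool [0.   0.63 0.78]
```

Call:
{"fn": "step_arm", "kwargs": {
  "moves": [
    [[4, 0, 0, 0, -38, -11.5, 0], [8, 0, 0, 0, -76, -23, 0], [12, 0, 0, 0, -114, -34.5, 0], [16, 0, 0, 0, -152, -46, 0], [20, 0, 0, 0, -190, -57.5, 0], [24, 0, 0, 0, -228, -69, 0], [28, 0, 0, 0, -266, -80.5, 0], [32, 0, 0, 0, -304, -92, 0]]
  ]
}}

```text
time: 1.43
ee_pos: [422.0, -35.7, 205.4]
orientation: [[0.0, -0.201, 0.98], [0.0, 0.98, 0.201], [-1.0, -0.0, 0.0]]
force: [0.9, 0.4, 0.1]
width: 0.004
```

```bash
python3 go.py 0 -165 205
```

```text
t 1.4333 pos [422.02 -35.73 205.41] runway -102.13594858963062 -13.17802183835761 F [0.92 0.39 0.1 ] w 0.004254005425217987 q [-0.17  0.01  1.85  0.    1.28 -0.37]
F runway 0.8591668636290787 0.5031525471010279
turn [19.08  0.   -0.  ] shift [   0.41 -176.87   46.9 ] yr in tool [0.   0.95 0.33]
```

Call:
{"fn": "step_arm", "kwargs": {
  "moves": [
    [[4, 0, 0, 0, -36, 10, 0], [8, 0, 0, 0, -72, 19, 0], [12, 0, 0, 0, -108, 29, 0], [16, 0, 0, 0, -144, 38, 0], [19.1, 0, 0, 0, -176.9, 46.9, 0], [19.1, 0, 0, 40, -176.9, 46.9, 0], [19.1, 0, 0, 80, -176.9, 46.9, 0], [19.1, 0, 0, 100, -176.9, 46.9, 0]]
  ]
}}

```text
time: 2.1
ee_pos: [502.0, -196.9, 100.8]
orientation: [[-0.005, 0.128, 0.992], [0.002, 0.992, -0.128], [-1.0, 0.002, -0.005]]
force: [-0.5, -0.2, -0.7]
width: 0.01
```

```bash
python3 go.py 0 -165 60
python3 - <<'E'
from bench import camera
from h import *
for n in("scene","top"):
    c=camera(n);np.savez(f"{n}1.npz",**c)
    q=proj(c,[[503.5,-199.6,75]])[0].astype(int);i=c["pixels"][:,:,::-1]
    y0=max(q[1]-75,0);x0=min(max(q[0]-100,0),440);cv2.imwrite(f"pics/{n}1.png",cv2.resize(i[y0:y0+150,x0:x0+200],None,fx=4,fy=4,interpolation=cv2.INTER_CUBIC));print(q,x0,y0)
E
```

```text
t 2.1 pos [ 501.99 -196.91  100.81] runway -1.8089037864985413 -162.53186284480978 F [-0.48 -0.2  -0.75] w 0.009642121384919941 q [-0.44  0.39  1.66 -0.    1.1  -0.31]
F runway -0.4543120922282122 -0.26195665004572877
turn [ 0.15 -0.29 -0.09] shift [40.8  -2.54  2.01] yr in tool [0. 1. 0.]
[233 169] 133 94
[426 240] 326 165
```

View pics/scene1.png

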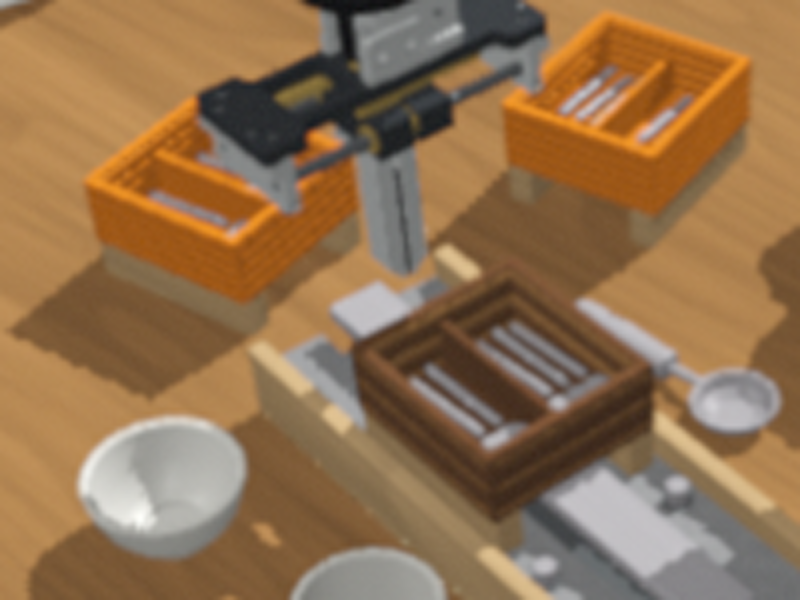

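View pics/top1.png

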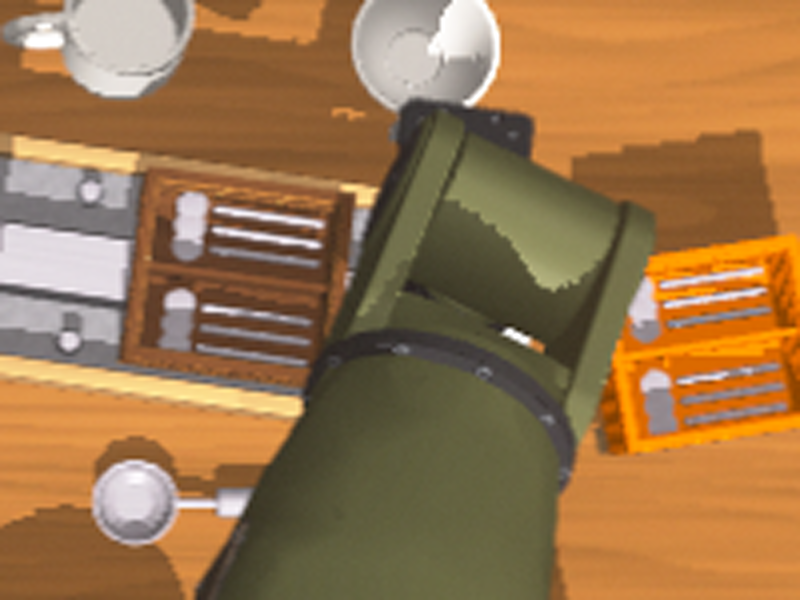

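The scene crop shows the shut fingertips (about 405,270 in the crop) over the bare treadle end behind the basket wall, with open space to the wall. The top crop shows the runway there hidden by the arm. I'll go down next.

Call:
{"fn": "step_arm", "kwargs": {
  "moves": [
    [[0, 0, 0, 20, 0, 0, 0], [0, 0, 0, 40, 0, 0, 0], [0, 0, 0, 46, 0, 0, 0], [0, 0, 0, 46, 0, 0, 0]]
  ]
}}

```text
time: 2.53
ee_pos: [503.7, -197.0, 59.6]
orientation: [[-0.001, 0.127, 0.992], [0.0, 0.992, -0.127], [-1.0, 0.0, -0.001]]
force: [-0.7, 0.6, -0.2]
width: 0.005
```

```bash
python3 go.py 0 -165 34
python3 - <<'E'
from bench import camera
from h import *
for n in("scene",):
    c=camera(n);np.savez(f"{n}1.npz",**c)
    i=c["pixels"][:,:,::-1]
    y0,x0=94,133;cv2.imwrite(f"pics/{n}2.png",cv2.resize(i[y0:y0+150,x0:x0+200],None,fx=4,fy=4,interpolation=cv2.INTER_CUBIC))
E
```

```text
t 2.5333 pos [ 503.72 -197.03   59.59] runway -0.07798001774399281 -162.42596311570944 F [-0.71  0.65 -0.22] w 0.0049339097545748325 q [-0.44  0.45  1.69  0.    1.01 -0.31]
F runway -0.7905534063429739 0.5474249974292207
turn [ 0.21 -0.05 -0.02] shift [25.59 -2.58  0.09] yr in tool [0. 1. 0.]
```

View pics/scene2.png

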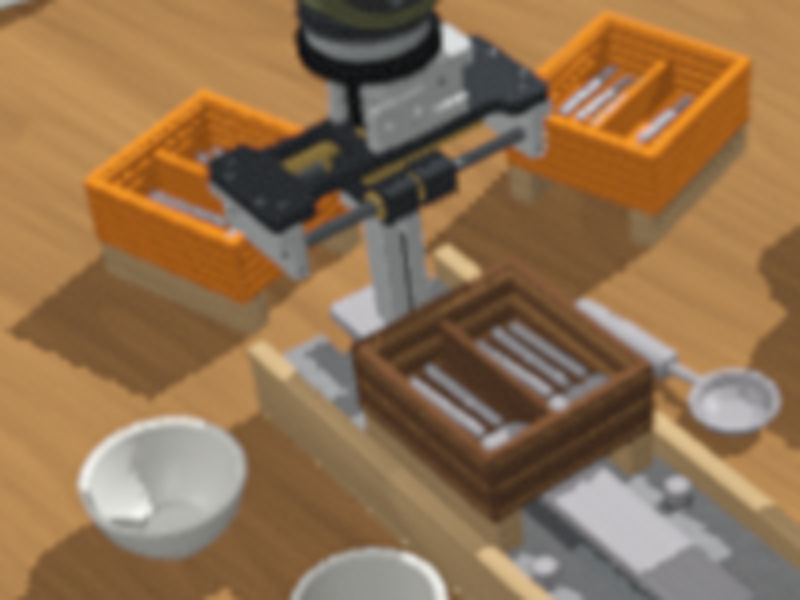

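The fingertips now hang centred just above the treadle (tip at about 400,312), and the basket is untouched. Next I'll press down.

Call:
{"fn": "step_arm", "kwargs": {
  "moves": [
    [[0, 0, 0, 6, 0, 0, 0], [0, 0, 0, 12, 0, 0, 0], [0, 0, 0, 18, 0, 0, 0], [0, 0, 0, 22, 0, 0, 0], [0, 0, 0, 24, 0, 0, 0], [0, 0, 0, 24, 0, 0, 0]]
  ]
}}

```text
time: 3.08
ee_pos: [504.0, -197.3, 35.3]
orientation: [[0.0, 0.127, 0.992], [-0.0, 0.992, -0.127], [-1.0, -0.0, 0.0]]
force: [1.5, -1.2, 4.2]
width: 0.004
```

```bash
python3 go.py 0 -160 34
```

```text
t 3.0833 pos [ 504.   -197.26   35.33] runway 0.23216886351199062 -162.61920257297558 F [ 1.46 -1.16  4.21] w 0.0035845671633762833 q [-0.44  0.48  1.7   0.    0.96 -0.31]
F runway 1.5968528396645432 -0.9615610465540979
turn [0.19 0.02 0.01] shift [ 1.33  2.62 -0.22] yr in tool [-0.  1.  0.]
```

Call:
{"fn": "step_arm", "kwargs": {
  "moves": [
    [[0, 0, 0, 1, 0, 0, 0], [0, 0, 0, 2, 0, 0, 0], [0, 0, 0, 2, 0, 0, 0]]
  ]
}}

```text
time: 3.33
ee_pos: [504.0, -197.3, 34.0]
orientation: [[0.001, 0.127, 0.992], [-0.0, 0.992, -0.127], [-1.0, -0.0, 0.001]]
force: [-0.2, -0.1, 9.3]
width: 0.001
```

```bash
python3 go.py 0 -160 34
```

```text
t 3.3333 pos [ 504.04 -197.27   34.04] runway 0.26796308895254806 -162.625242805034 F [-0.25 -0.14  9.33] w 0.0011889145066119944 q [-0.44  0.49  1.7  -0.    0.95 -0.31]
F runway -0.22606157667467447 -0.1681062023084857
turn [0.21 0.04 0.02] shift [ 0.04  2.63 -0.26] yr in tool [-0.  1.  0.]
```

Call:
{"fn": "step_arm", "kwargs": {
  "moves": [
    [[0, 0, 0, 1, 5, 0, 0], [0, 0, 0, 1, 10, 0, 0], [0, 0, 0, 1, 15, 0, 0], [0, 0, 0, 1, 20, 0, 0], [0, 0, 0, 1, 24, 0, 0], [0, 0, 0, 1, 28, 0, 0], [0, 0, 0, 1, 32, 0, 0], [0, 0, 0, 1, 36, 0, 0]]
  ]
}}

```text
time: 4.0
ee_pos: [509.3, -163.3, 34.0]
orientation: [[0.003, 0.127, 0.992], [-0.004, 0.992, -0.127], [-1.0, -0.003, 0.003]]
force: [-2.0, -12.1, 12.8]
width: 0.006
```

```bash
python3 go.py 0 -100 34
```

```text
t 4.0 pos [ 509.29 -163.28   34.02] runway 1.033492685091801 -128.24432646835461 F [ -2.04 -12.14  12.79] w 0.005746538774067822 q [-0.38  0.47  1.72 -0.    0.94 -0.25]
F runway -0.4337539495809811 -12.301462107237692
turn [0.19 0.19 0.18] shift [-0.07 28.25 -0.94] yr in tool [-0.  1.  0.]
```

```bash
cat > snap.py <<'E'
import sys
from bench import camera
from h import *
k=sys.argv[1]
for n,x0,y0 in(("scene",170,120),("top",250,160)):
    c=camera(n);np.savez(f"{n}{k}.npz",**c)
    cv2.imwrite(f"pics/{n}{k}.png",cv2.resize(c["pixels"][y0:y0+150,x0:x0+200,::-1],None,fx=4,fy=4,interpolation=cv2.INTER_CUBIC))
E
python3 snap.py 3
```

```text
(no output)
```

View pics/scene3.png

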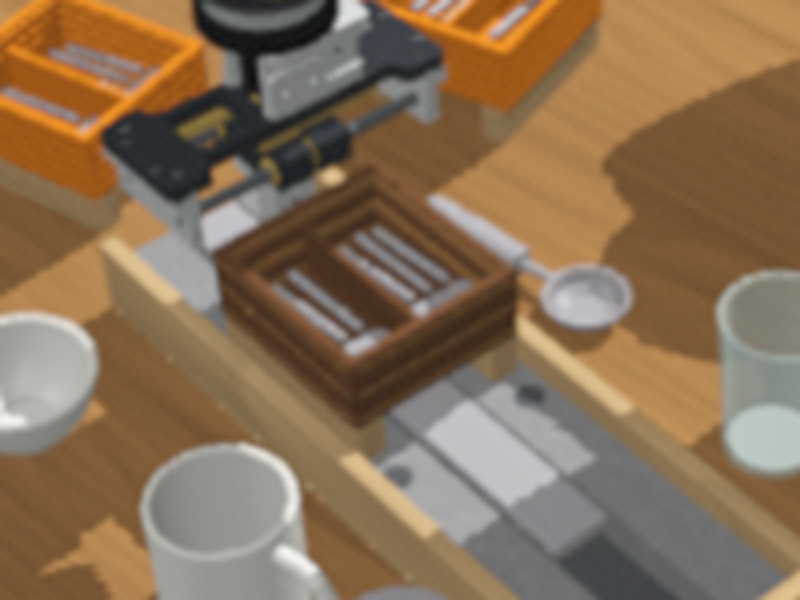

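View pics/top3.png

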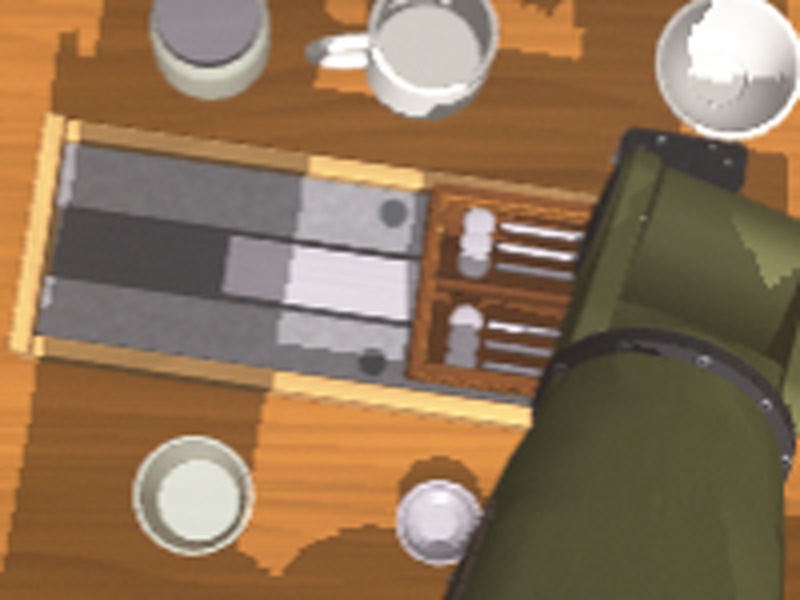

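Both pins show as dark sunk holes (scene crop 398,475 and 530,393). The basket stands level, with the fingers at its back wall. Now I'll push on with the treadle held.

Call:
{"fn": "step_arm", "kwargs": {
  "moves": [
    [[0, 0, 0, 0, 6, 0, 0], [0, 0, 0, 0, 13, 0, 0], [0, 0, 0, 0, 20, -0.5, 0], [0, 0, 0, 0, 27, -0.5, 0], [0, 0, 0, 0, 34, -1, 0], [0, 0, 0, 0, 41, -1, 0], [0, 0, 0, 0, 48, -1, 0], [0, 0, 0, 0, 55, -1, 0]]
  ]
}}

```text
time: 4.77
ee_pos: [515.4, -108.5, 34.1]
orientation: [[0.003, 0.127, 0.992], [-0.003, 0.992, -0.127], [-1.0, -0.003, 0.004]]
force: [0.0, -14.1, 14.0]
width: 0.005
```

```bash
python3 go.py 0 0 34; python3 snap.py 4
```

```text
t 4.7667 pos [ 515.42 -108.49   34.06] runway -0.03686238005632376 -73.1182915432413 F [  0.03 -14.15  13.96] w 0.005046056856401727 q [-0.28  0.46  1.74 -0.    0.94 -0.15]
F runway 1.8749344615985997 -14.021041720993193
turn [0.19 0.2  0.17] shift [-0.16 73.12  0.28] yr in tool [-0.  1.  0.]
```

View pics/scene4.png

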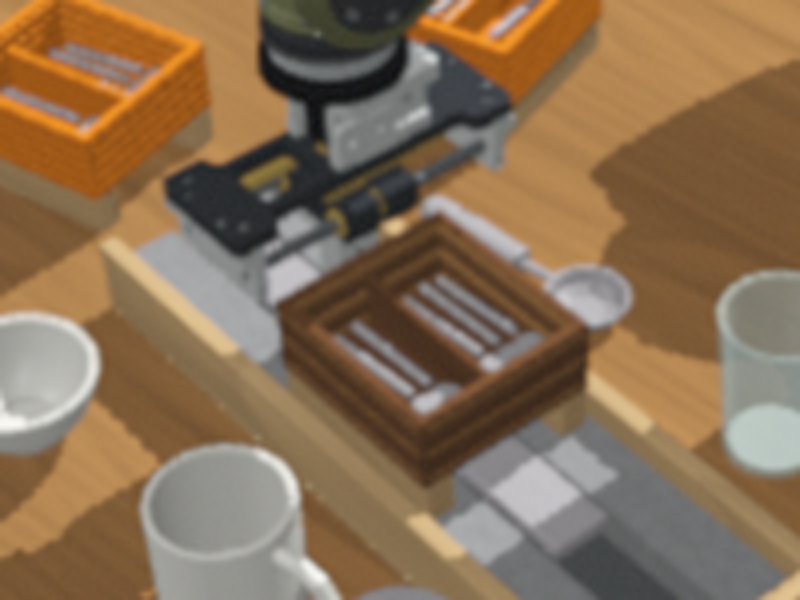

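The basket has moved over the sunk pins. It is level and straight between the rails, with the wall against the fingers.

Call:
{"fn": "step_arm", "kwargs": {
  "moves": [
    [[0, 0, 0, 0, 7, 0, 0], [0, 0, 0, 0, 14, 0, 0], [0, 0, 0, 0, 21, 0, 0], [0, 0, 0, 0, 28, 0, 0], [0, 0, 0, 0, 35, 0, 0], [0, 0, 0, 0, 42, 0, 0], [0, 0, 0, 0, 49, 0, 0], [0, 0, 0, 0, 56, 0, 0]]
  ]
}}

```text
time: 5.53
ee_pos: [522.6, -52.9, 34.1]
orientation: [[0.003, 0.127, 0.992], [-0.003, 0.992, -0.127], [-1.0, -0.003, 0.003]]
force: [-0.6, -15.2, 16.3]
width: 0.004
```

```bash
python3 go.py 0 40 34
```

```text
t 5.5333 pos [522.58 -52.89  34.09] runway -0.1933967766276259 -17.066074809492044 F [ -0.63 -15.17  16.27] w 0.003896412647618219 q [-0.17  0.45  1.75 -0.    0.93 -0.04]
F runway 1.3549165434113408 -15.12007573037525
turn [0.19 0.2  0.16] shift [-0.07 57.07  0.39] yr in tool [-0.  1.  0.]
```

Call:
{"fn": "step_arm", "kwargs": {
  "moves": [
    [[0, 0, 0, 0, 8, 0, 0], [0, 0, 0, 0, 16, 0, 0], [0, 0, 0, 0, 24, 0, 0], [0, 0, 0, 0, 32, 0, 0], [0, 0, 0, 0, 40, 0, 0], [0, 0, 0, 0, 48, 0, 0], [0, 0, 0, 0, 54, 0, 0], [0, 0, 0, 0, 58, 0, 0]]
  ]
}}

```text
time: 6.2
ee_pos: [529.9, 5.0, 34.1]
orientation: [[0.003, 0.127, 0.992], [-0.003, 0.992, -0.127], [-1.0, -0.002, 0.003]]
force: [-2.5, -15.5, 18.0]
width: 0.008
```

```bash
python3 go.py 0 45 34; python3 snap.py 5
python3 - <<'E'
from h import *
c=dict(np.load("top5.npz"));P=cloud(c);z=P[...,2]
m=((z>94)&(z<108)).astype(np.uint8);m[:190]=0;m[270:]=0;m[:,:255]=0
m=cv2.morphologyEx(m,cv2.MORPH_CLOSE,np.ones((3,3)))
n,l,st,_=cv2.connectedComponentsWithStats(m);k=1+st[1:,4].argmax()
Q=plane(c,np.argwhere(l==k)[:,::-1],102)[:,:2];a=np.radians(-7.5)
d=(Q-[525,-36]);X=d@[np.cos(a),np.sin(a)];Y=d@[-np.sin(a),np.cos(a)]
print(len(Q),X.min(),X.max(),Y.min(),Y.max())
E
```

```text
t 6.2 pos [529.94   4.96  34.06] runway -0.45081549013258837 41.25827280486457 F [ -2.48 -15.46  17.96] w 0.007878049606266709 q [-0.06  0.46  1.73 -0.    0.94  0.07]
F runway -0.44259117899065537 -15.648668601469367
turn [0.21 0.18 0.14] shift [0.06 3.74 0.46] yr in tool [-0.  1.  0.]
366 -56.72868824298098 53.986137240167274 102.10300707453536 171.03341478847778
```

View pics/scene5.png

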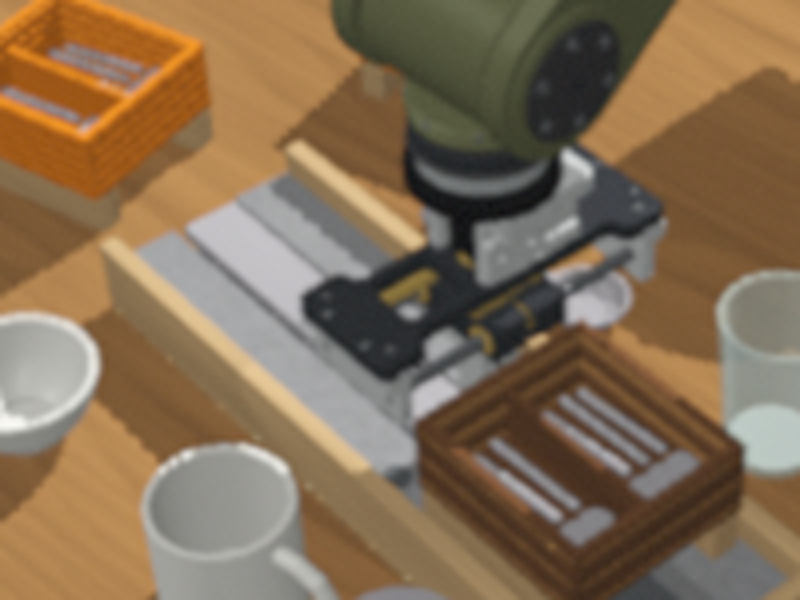

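View pics/top5.png

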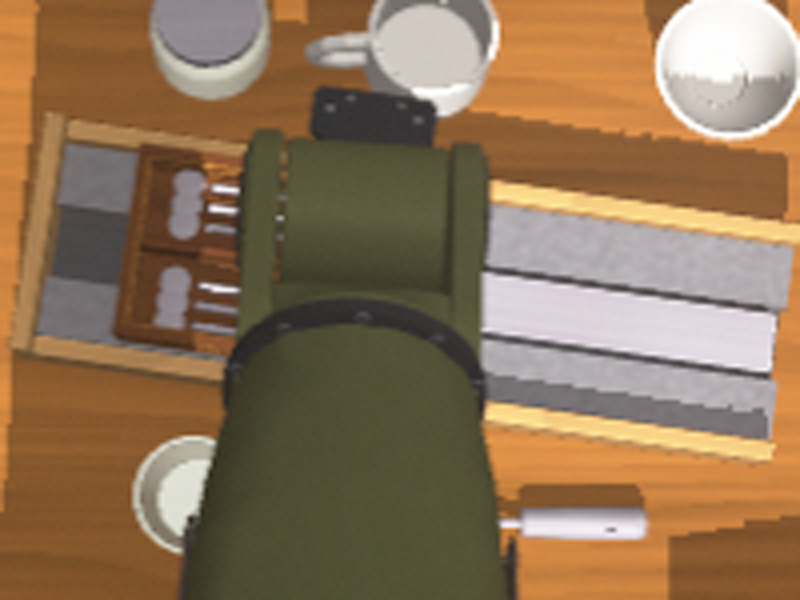

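The basket is level. The rim front measures runway y = 171, so its centre is at about 111, past 88, with the back wall at about 51. I'll back off the wall first, then lift.

Call:
{"fn": "step_arm", "kwargs": {
  "moves": [
    [[0, 0, 0, 0, -4, 0, 0], [0, 0, 0, 0, -8, 0, 0], [0, 0, 0, 0, -8, 0, 0], [0, 0, 0, -8, -8, 0, 0], [0, 0, 0, -20, -8, 0, 0], [0, 0, 0, -40, -8, 0, 0], [0, 0, 0, -75, -8, 0, 0], [0, 0, 0, -110, -8, 0, 0]]
  ]
}}

```text
time: 6.97
ee_pos: [526.6, -1.6, 143.3]
orientation: [[-0.003, 0.127, 0.992], [0.0, 0.992, -0.127], [-1.0, -0.0, -0.003]]
force: [0.7, 0.7, 0.2]
width: 0.01
```

Call:
{"fn": "step_arm", "kwargs": {
  "moves": [
    [[0, 0, 0, -35, -20, 0, 0], [0, 0, 0, -70, -60, 0, 0], [0, 0, 0, -80, -100, 0, 0], [0, 0, 0, -80, -140, 0, 0], [0, 0, 0, -80, -180, 0, 0], [0, 0, 0, -80, -220, 0, 0], [0, 0, 0, -80, -260, 0, 0], [0, 0, 0, -80, -280, 0, 0]]
  ]
}}

```text
time: 7.63
ee_pos: [490.6, -282.8, 222.6]
orientation: [[-0.001, 0.129, 0.992], [0.0, 0.992, -0.129], [-1.0, -0.0, -0.001]]
force: [0.7, 0.2, 0.0]
width: 0.008
```

Call:
{"fn": "step_arm", "kwargs": {
  "moves": [
    [[0, 0, 0, 0, -5, 0, 0], [0, 0, 0, 0, -5, 0, 0], [0, 0, 0, 0, -5, 0, 0], [0, 0, 0, 0, -5, 0, 0]]
  ]
}}

```text
time: 7.97
ee_pos: [491.8, -282.9, 222.6]
orientation: [[-0.0, 0.126, 0.992], [0.0, 0.992, -0.126], [-1.0, 0.0, -0.0]]
force: [0.7, 0.2, -0.3]
width: 0.006
```

```bash
python3 go.py; python3 snap.py 6
python3 - <<'E'
from h import *
c=dict(np.load("top6.npz"));P=cloud(c);z=P[...,2]
m=((z>94)&(z<108)).astype(np.uint8);m[:190]=0;m[270:]=0;m[:,:255]=0;m[:,360:]=0
m=cv2.morphologyEx(m,cv2.MORPH_CLOSE,np.ones((3,3)))
n,l,st,_=cv2.connectedComponentsWithStats(m);k=1+st[1:,4].argmax()
Q=plane(c,np.argwhere(l==k)[:,::-1],102)[:,:2];a=np.radians(-7.5)
d=(Q-[525,-36]);X=d@[np.cos(a),np.sin(a)];Y=d@[-np.sin(a),np.cos(a)]
print(len(Q),X.min(),X.max(),Y.min(),Y.max(),np.nanmedian(P[l==k][:,2]))
E
```

```text
t 7.9667 pos [ 491.84 -282.91  222.62] runway -0.6457465641122565 -249.12244025495042 F [ 0.73  0.2  -0.33] w 0.005708934832700288 q [-0.59  0.33  1.45  0.    1.37 -0.46]
F runway 0.6933482827234685 0.2940461738532439
706 -57.006656711147066 54.268696893770176 50.70526581291804 171.03341478847778 100.93717301186895
```

View pics/scene6.png

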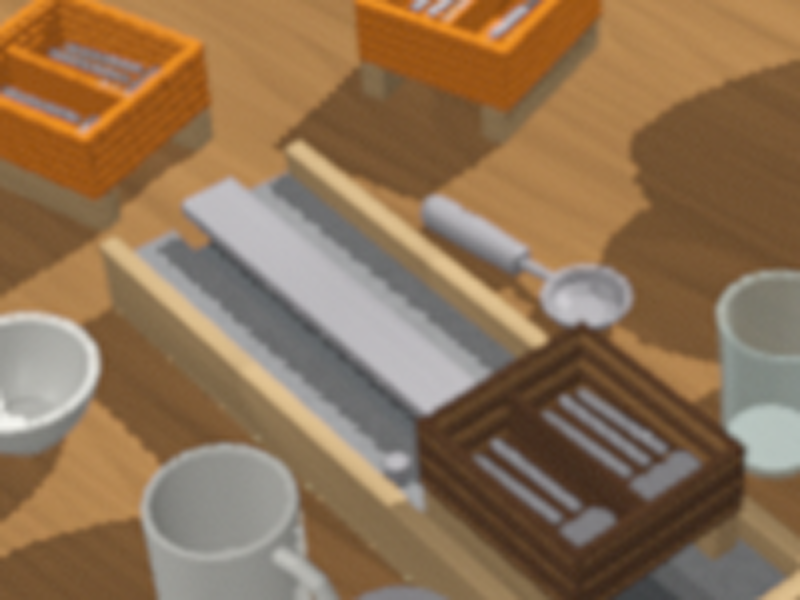

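View pics/top6.png

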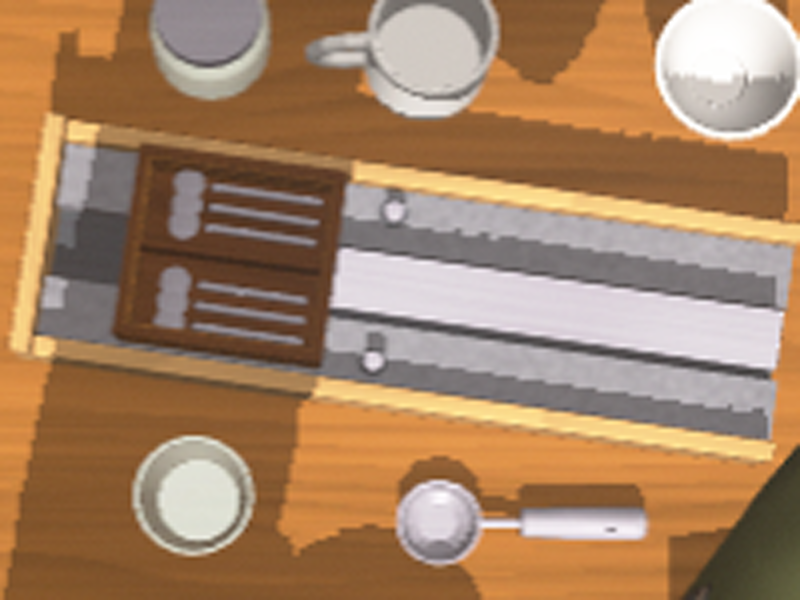

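The pins are up behind the basket (top crop 395,210 and 373,358). The treadle is up, the basket spans runway y 51 to 171 with its rim level, and the robot is clear. The other things stand where they did.

```bash
python3 -c "
from bench import finish_job
print(finish_job())"
```

```text
the job is handed in; nothing more can be done
None
```

The basket is wholly past the stop pins, and both pins have sprung up behind it. I handed the job in at about 8 s of the 43 s allowed.

- **How it was done:** With the gripper shut, I pressed the treadle down to its stop (fingertips at z = 34 mm, 9 N). I kept it there with 13–18 N of downward force while sliding the basket along the runway. Then I backed 8 mm off the wall and lifted clear.
- **Basket:** The last top view puts it at runway y of about 51 to 171 mm. Its centre is at about 111 mm, where beyond 88 mm was needed, and it stops short of the end stop. Its rim is at the same height as at the start, and it looked level in every picture.
- **Pins and treadle:** Both are up.
- **Everything else:** The tumbler, mug, jar, bowl, spoon and nearby orange baskets look unmoved in the close-up pictures. The syrup bottle was outside those, so I did not check it again; the arm passed it with the fingertips at about 205 mm height, above its 150 mm top.
- **Force:** The wrist force readings after each move peaked at about 24 N, well under the 120 N limit, and no check failed or disagreed.

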